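# Close the washed sauce station, rejecting the plunger that binds

### The arm

A 7-joint arm with a two-finger parallel gripper is mounted at the origin on a cart in front of the work surface, level with it; the furniture and walls round the work are solid. World frame = base frame: x ahead of the robot, y to its left, z up, the work surface at z = 0. Lengths are in m, angles in rad, forces in N, time in s.
With the tool pointing down it reaches from about 0.4 to 0.85 m from the base axis. Payload 4.5 kg.
Tool frame: the origin (TCP) lies at the very end of the fingers, on their centre line; the grasp point (between the pads) lies 19 mm behind it; z points along the fingers, y is the line along which they close (so a half turn about z gives the same grasp; the last joint's range is limited). The gripper opens to 88 mm and grips with 3 to 60 N. Pads are 18 mm wide; open, the fingers measure 123 mm over their backs; the gripper's body (75 mm by 187 mm) begins 45 mm behind the grasp point.
Start: joints at [1.333, 0.689, -0.195, 1.565, 0.157, 0.902, -0.215], TCP at [0.168, -0.602, 0.239] pointing down, gripper open.
Joint ranges: [-3.01, 3.01], [-0.46, 2.08], [-1.47, 1.51], [0.13, 2.56], [-1, 4.14], [0.04, 2.09], [-2.66, 2.66]. Speed limits (rad/s): [2.57, 2.57, 3.14, 3.14, 3.14, 3.14, 3.14].

### API

Orientations are given as a unit quaternion [x, y, z, w].
In Python, from plant import r, eyes, nets gives the robot as it stands.
- The arm moves only by the shell command python3 -m pendant 'ROWS' [FORCE]. ROWS is JSON, a list of rows, each an object of numbers: "claw": the opening, from 0 (shut) to 1 (fully open); "dx", "dy", "dz": the shift along the world's x, y, z in mm; "twist": the turn about the world's z in rad. In form: [{"claw": .., "dx": .., "dy": .., "dz": .., "twist": ..}, ...]. A call has 1 to 8 rows; each row is the pose to reach, as a shift and turn from the pose commanded when the call began; what a row does not reach only later rows make up. A row lasts 1/10 s, in which the tool goes at most 50 mm and 8.59 degrees, less where a joint would pass 70% of its speed; a pose out of reach is approached as far as the arm can. A call with a gripper value outside its range is refused whole. The fingers move at their own pace and stop on an object; FORCE is the grip in N (left out, the last holds). Time passes only in rows, so rows that repeat a pose let the fingers close. It gives the time, the measured TCP pose, the force, the opening and the grip force at its end, in the units of the state.
- r.get_state(): the state, without advancing time (a new reading comes with each control period).
- eyes.snapshot(name): name is "scene" or "side" or "wrist"; returns (picture, depth): 480x640x3 uint8, blue, green, red; 480x640 float32, m along the optical axis (not along the pixel's ray), 0 where there is no reading.
- eyes.camera_info(name): a dict with "K" (3x3 intrinsics, pixels), "world_to_cam" (4x4, takes a point from world to camera coordinates); the wrist camera has in their place "T_tool_cam" (4x4, takes a point from camera to tool coordinates, whose origin is the TCP and whose axes are the flange's). Camera axes: x right, y down, z forward; pixel columns grow to the right and rows downward; lengths in m; the calibration is good to about 2 mm. A picture is of the moment at which its call begins: read the wrist's pose just before it. camera_info takes no time and is no camera call.
- r.finish_job(): hands the job in; it is judged then, once.
Trained networks look in the newest picture that a camera, given by its name, has taken for a name from the list of things; names that differ only in an ending like _2 or _b are one class to them, and where a whole thing is asked for, a point or a joint stands for the part that bears it (a point fixed in the world has none). Each returns a list of dicts, best first, with "confidence" (0 to 1); they miss things now and then, are a little off and sometimes report something else, mostly with a low value. They report only what shows in the picture. A call takes as long as a camera call. They do not tell look-alikes from the thing itself.
- nets.spot_in(camera, query): "box" ([left, top, width, height] as shares, 0 to 1, of the picture: columns of its width, rows of its height, round what is visible of it).
- nets.place_of(camera, query): "position" ([column, row] as shares, 0 to 1, of the picture: columns of its width, rows of its height: a listed point, or the origin of a listed thing).
The state is a dict: "clock": time; "q": joint angles; "qd": joint speeds; "joint_torque": joint torques, N m; "tool_pos": TCP position; "eef_rot": TCP orientation; "contact_force": force on the tool from outside, world axes, zero at the start; "moment": the same for the moment, N m; "opening": opening from 0.0 (shut) to 1.0 (fully open); "finger_force": force on a finger pad.
Only numpy, scipy, OpenCV 4.12 (cv2) and the standard library are available. Lean on these libraries where they do the work, as an engineer would, in place of code of your own. Each camera call takes 0.05 s, during which the arm holds its last target. There are 200 camera calls.

### The job

The sauce station has been washed and put back together: close it by gently pressing each of the three plungers down until its cap is home on the steel deck. If one turns stiff while its cap is still well above the deck, its seal has rolled over: do not force it, but pull that plunger out of its well and set it down in the washing-up tub, leaving the other two fully home.

Things in the scene. Friction and masses are not known exactly. Their poses are not given: they have to be found in the camera images.
- station: Sauce station: brushed-steel box 110 mm deep (its x), 290 mm long (its y), fixed to the worktop, three small spouts on its front. Its flat top (the deck) is 95 mm above the worktop, with three round wells in a row, 95 mm apart along its y. Origin: centre of the underside; x points to its back, z up.
- well_a (a point): Centre of the mouth of the left (+y of the station) well, level with the deck. Bore 54.5 mm in diameter, vertical. In every well a sound plunger slides down against an even rubbing of 3 to 5 N, then over the last 3 mm meets a springy rubber seat (about 3 N per mm); home means cap within 4 mm of the deck.
- well_b (a point): Centre of the mouth of the middle well, level with the deck. Bore 54.5 mm in diameter, vertical. A plunger that binds (it looks like the others) runs just as freely for the first 10 to 22 mm, then grows steadily stiffer (about 1.6 N per mm) with its cap still 18 to 30 mm above the deck.
- well_c (a point): Centre of the mouth of the right (-y of the station) well, level with the deck. Bore 54.5 mm in diameter, vertical. Pushing or pulling any plunger with more than 22 N tears its seal. Upwards any plunger slides out of its well freely, straight up, until its foot clears the deck.
- plunger_a: Plunger in the left well: one rigid loose piece, 0.16 kg, 118 mm long. From its foot up: white piston 53 mm in diameter, 75 mm long; steel cap 64 mm in diameter, 7 mm thick; stem 16 mm in diameter, 12 mm long; black knob 36 mm in diameter, 24 mm high. Origin: centre of the foot; z up. Its cap starts 40 mm above the deck; it stays where it is pushed.
- knob_a (a point): Centre of the flat top of the left plunger's knob, 118 mm above its foot; 43 mm above the deck when the plunger is fully home, 83 mm at the start. Press here; to pull, grip the knob's side.
- plunger_b: Plunger in the middle well: one rigid loose piece, 0.16 kg, 118 mm long. From its foot up: white piston 53 mm in diameter, 75 mm long; steel cap 64 mm in diameter, 7 mm thick; stem 16 mm in diameter, 12 mm long; black knob 36 mm in diameter, 24 mm high. Origin: centre of the foot; z up. Its cap starts 40 mm above the deck; it stays where it is pushed.
- knob_b (a point): Centre of the flat top of the middle plunger's knob, 118 mm above its foot; 43 mm above the deck when the plunger is fully home, 83 mm at the start. Press here; to pull, grip the knob's side.
- plunger_c: Plunger in the right well: one rigid loose piece, 0.16 kg, 118 mm long. From its foot up: white piston 53 mm in diameter, 75 mm long; steel cap 64 mm in diameter, 7 mm thick; stem 16 mm in diameter, 12 mm long; black knob 36 mm in diameter, 24 mm high. Origin: centre of the foot; z up. Its cap starts 40 mm above the deck; it stays where it is pushed.
- knob_c (a point): Centre of the flat top of the right plunger's knob, 118 mm above its foot; 43 mm above the deck when the plunger is fully home, 83 mm at the start. Press here; to pull, grip the knob's side.
- tub: Washing-up tub: open rectangular grey plastic tub, 210 mm (its x) by 160 mm (its y) by 70 mm high, walls 4 mm, floor 5 mm thick, standing fixed on the worktop to the right of the station. Origin: centre of its underside, z up. The rejected plunger may stand or lie in it.
- bush_a (a joint): Give of the rubber bush between knob_a and its plunger, along the plunger: 0 at rest, about +0.1 mm for each N the knob is pushed down, negative when it is pulled up; 2.2 mm is 22 N.
- bush_b (a joint): Give of the rubber bush between knob_b and its plunger, along the plunger: 0 at rest, about +0.1 mm for each N the knob is pushed down, negative when it is pulled up; 2.2 mm is 22 N.
- bush_c (a joint): Give of the rubber bush between knob_c and its plunger, along the plunger: 0 at rest, about +0.1 mm for each N the knob is pushed down, negative when it is pulled up; 2.2 mm is 22 N.
- red_mug: Red mug, 82 mm in diameter, 85 mm high, behind the station; bystander. Origin: its underside.
- steel_shaker: Ribbed steel shaker, 53 mm in diameter, 142 mm high, to the left of the station; bystander. Origin: centre of its underside.
- filter_jug: Blue water filter jug, 258 mm high, behind the station to the left; bystander. Origin: its underside.
Mind the look-alikes: they are no part of the job. What is shaped like the plunger_c but yellow is not meant.

How it is judged:
At the end, for the whole second after the job is handed in: Two plungers are home in their own wells (cap within 4.5 mm of the deck); the third, the one that binds, has been taken out and lies or stands at rest inside the washing-up tub, foot and knob both within its walls and its foot less than 6 cm above the tub's underside (((x of plunger_a in the frame of tub between -0.101 and 0.101 m and y of plunger_a in the frame of tub between -0.076 and 0.076 m and x of knob_a in the frame of tub between -0.101 and 0.101 m and y of knob_a in the frame of tub between -0.076 and 0.076 m and z of plunger_a in the frame of tub below 0.06 m and linear speed of plunger_a below 0.02 m/s and z of each of plunger_b, plunger_c in the frame of station below 0.0245 m and horizontal distance between plunger_b and well_b below 0.008 m and horizontal distance between plunger_c and well_c below 0.008 m) or (x of plunger_b in the frame of tub between -0.101 and 0.101 m and y of plunger_b in the frame of tub between -0.076 and 0.076 m and x of knob_b in the frame of tub between -0.101 and 0.101 m and y of knob_b in the frame of tub between -0.076 and 0.076 m and z of plunger_b in the frame of tub below 0.06 m and linear speed of plunger_b below 0.02 m/s and z of each of plunger_a, plunger_c in the frame of station below 0.0245 m and horizontal distance between plunger_a and well_a below 0.008 m and horizontal distance between plunger_c and well_c below 0.008 m) or (x of plunger_c in the frame of tub between -0.101 and 0.101 m and y of plunger_c in the frame of tub between -0.076 and 0.076 m and x of knob_c in the frame of tub between -0.101 and 0.101 m and y of knob_c in the frame of tub between -0.076 and 0.076 m and z of plunger_c in the frame of tub below 0.06 m and linear speed of plunger_c below 0.02 m/s and z of each of plunger_a, plunger_b in the frame of station below 0.0245 m and horizontal distance between plunger_a and well_a below 0.008 m and horizontal distance between plunger_b and well_b below 0.008 m))); the robot touches nothing.
It fails at once if a plunger is pushed or pulled at its knob with more than 22 N (bush squeezed or stretched by more than 2.2 mm) (value of joint any of bush_a, bush_b, bush_c above 0.0022 m or value of joint any of bush_a, bush_b, bush_c below -0.0022 m).
It fails at once if a plunger falls freely (is dropped from more than about 3 cm) ((linear speed of plunger_a above 0.75 m/s and contact force between the fingers and plunger_a below 0.05 N) or (linear speed of plunger_b above 0.75 m/s and contact force between the fingers and plunger_b below 0.05 N) or (linear speed of plunger_c above 0.75 m/s and contact force between the fingers and plunger_c below 0.05 N)).
It fails at once if the mug, the shaker or the jug is shoved more than 3 cm (distance of any of red_mug, steel_shaker, filter_jug from where it was at the start of the episode above 0.03 m).
It also fails if it takes over 67 s, if anything falls off the work surface, if the arm or the gripper's body presses on something with over 40 N, if the wrist force passes 120 N, or if a joint passes its speed limit or range.

## Working session

There is one attempt and no reset: what is moved stays moved. The work goes in short steps, Python scripts to look and compute and a shell command to move; the robot and the scene stay as the last step left them, time stands still between calls to the robot, and variables do not carry over. Pictures are saved under pics/ and viewed, at most 10 in all, crops included, and the job is handed in when it is done.

```bash
mkdir -p pics; cat > h.py <<'E'
import numpy as np, cv2
from plant import r, eyes, nets
from scipy.spatial.transform import Rotation as R
def cam(name):
    i=eyes.camera_info(name); K=np.array(i["K"])
    if name=="wrist":
        s=r.get_state(); T=np.eye(4); T[:3,:3]=R.from_quat(s["eef_rot"]).as_matrix(); T[:3,3]=s["tool_pos"]
        return K,T@np.array(i["T_tool_cam"])
    return K,np.linalg.inv(np.array(i["world_to_cam"]))
def at_z(K,T,u,v,z):
    d=T[:3,:3]@np.linalg.solve(K,[u,v,1]); return T[:3,3]+d*(z-T[2,3])/d[2]
def proj(K,T,p):
    c=np.linalg.inv(T)@np.append(p,1); q=K@c[:3]; return q[:2]/q[2]
E
python3 - <<'E'
from h import *
for n in ["scene","side"]:
    K,T=cam(n); im,d=eyes.snapshot(n); cv2.imwrite(f"pics/{n}0.png",im)
    print(n,T[:3,3].round(3))
    for q,z in [("knob_a",.178),("plunger_a",None),("well_a",.095),("tub",0),("station",0)]:
        for o in nets.place_of(n,q):
            u,v=o["position"]; u*=640;v*=480
            print(q,round(o["confidence"],2),int(u),int(v), at_z(K,T,u,v,z).round(3) if z is not None else "")
print(r.get_state())
E
```

```text
scene [-0.315  0.562  1.243]
knob_a 0.72 243 231 [0.596 0.094 0.178]
knob_a 0.71 278 222 [ 0.569 -0.005  0.178]
knob_a 0.5 467 237 [ 0.202 -0.379  0.178]
knob_a 0.48 309 219 [ 0.521 -0.08   0.178]
plunger_a 0.67 311 248 
plunger_a 0.64 283 253 
plunger_a 0.56 245 259 
well_a 0.9 280 242 [ 0.567 -0.005  0.095]
well_a 0.75 311 236 [ 0.529 -0.091  0.095]
well_a 0.61 243 252 [0.601 0.102 0.095]
tub 0.91 372 244 [ 0.453 -0.276  0.   ]
station 0.6 281 262 [ 0.569 -0.007  0.   ]
side [-0.787 -1.004  1.078]
knob_a 0.63 328 214 [ 0.541 -0.071  0.178]
knob_a 0.59 293 192 [0.602 0.114 0.178]
knob_a 0.59 379 320 [ 0.177 -0.469  0.178]
knob_a 0.42 316 204 [0.578 0.004 0.178]
plunger_a 0.93 310 237 
plunger_a 0.84 301 222 
plunger_a 0.76 328 249 
plunger_a 0.58 378 354 
well_a 0.93 302 215 [0.613 0.087 0.095]
well_a 0.68 312 225 [0.575 0.019 0.095]
well_a 0.61 330 242 [ 0.517 -0.093  0.095]
tub 0.88 362 296 [ 0.44  -0.261  0.   ]
station 0.56 315 252 [0.562 0.    0.   ]
{'clock': 0.6, 'q': array([ 1.33282854,  0.68910501, -0.19465596,  1.56530147,  0.15729214,
        0.90249858, -0.21508798]), 'qd': array([-2.42724358e-04,  9.51520845e-05,  2.33379353e-03, -6.32012223e-05,
       -8.92659729e-04, -1.42040420e-03,  5.43478325e-04]), 'joint_torque': array([ 5.75510367e-04, -5.27254128e+01, -1.26609229e+00, -1.53678703e+01,
       -5.18477533e-02, -4.25296212e-04,  2.34273972e-05]), 'tool_pos': array([ 0.16783361, -0.60206551,  0.23874061]), 'eef_rot': array([9.90777042e-01, 1.35502216e-01, 3.12696172e-05, 3.12784816e-05]), 'contact_force': array([-1.50370472, -0.28534881, -0.52731391]), 'moment': array([0.00683742, 0.04672911, 0.00239869]), 'finger_force': 0.0, 'opening': 0.9979882291430098}
```

View pictures.

View pics/scene0.png

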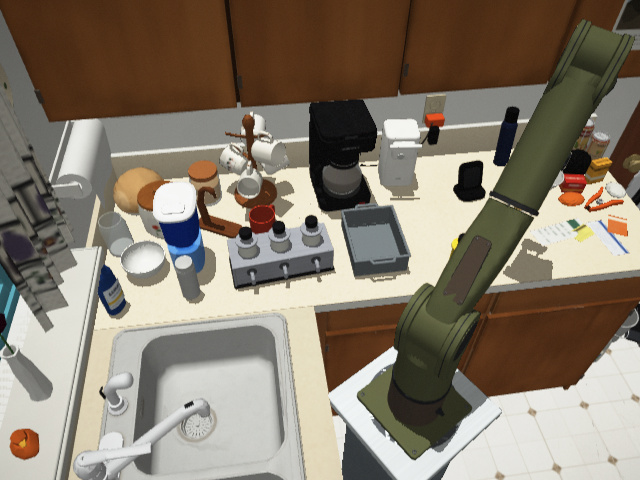

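View pics/side0.png

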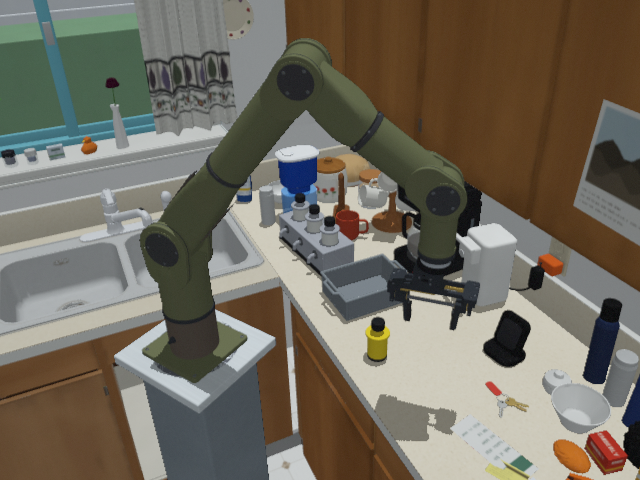

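Three candidate plungers stand in the station (scene: 246,235; 279,230; 311,223). The yellow look-alike is at side (378,340), out on the worktop, so I'm excluding it. Next I move above the station for a close look.

```bash
python3 - <<'E'
from h import *
eyes.snapshot("scene"); K,T=cam("scene")
for q in ["filter_jug","steel_shaker","red_mug"]:
    for o in nets.place_of("scene",q)[:1]:
        u,v=o["position"]; print(q,o["confidence"],at_z(K,T,u*640,v*480,0).round(3))
E
python3 -m pendant '[{"claw":0,"dz":50},{"claw":0,"dx":20,"dy":40,"dz":70,"twist":0.1},{"claw":0,"dx":45,"dy":80,"dz":90,"twist":0.25},{"claw":0,"dx":70,"dy":120,"dz":110,"twist":0.4},{"claw":0,"dx":95,"dy":160,"dz":120,"twist":0.5},{"claw":0,"dx":120,"dy":200,"dz":120,"twist":0.6},{"claw":0,"dx":145,"dy":240,"dz":120,"twist":0.7},{"claw":0,"dx":170,"dy":280,"dz":120,"twist":0.8}]' 20
```

```text
filter_jug 0.65 [0.784 0.206 0.   ]
steel_shaker 0.66 [0.638 0.267 0.   ]
red_mug 0.82 [ 0.705 -0.046  0.   ]validation failed for argument at $[0]...
```

```bash
python3 -m pendant '[{"claw":0,"dx":0,"dy":0,"dz":50,"twist":0},{"claw":0,"dx":20,"dy":40,"dz":70,"twist":0.1},{"claw":0,"dx":45,"dy":80,"dz":90,"twist":0.25},{"claw":0,"dx":70,"dy":120,"dz":110,"twist":0.4},{"claw":0,"dx":95,"dy":160,"dz":120,"twist":0.5},{"claw":0,"dx":120,"dy":200,"dz":120,"twist":0.6},{"claw":0,"dx":145,"dy":240,"dz":120,"twist":0.7},{"claw":0,"dx":170,"dy":280,"dz":120,"twist":0.8}]' 20
```

```text
clock: 1.6
tool_pos: [0.3385, -0.3204, 0.3592]
eef_rot: [0.859, 0.512, 0.0, 0.001]
contact_force: [0.0, -0.4, -0.3]
opening: 0.293
finger_force: 0.0
```

```bash
python3 -m pendant '[{"claw":0,"dx":25,"dy":40,"dz":0,"twist":0.05},{"claw":0,"dx":50,"dy":80,"dz":0,"twist":0.1},{"claw":0,"dx":75,"dy":120,"dz":0,"twist":0.1},{"claw":0,"dx":105,"dy":160,"dz":0,"twist":0.1},{"claw":0,"dx":130,"dy":200,"dz":0,"twist":0.1},{"claw":0,"dx":160,"dy":240,"dz":0,"twist":0.1},{"claw":0,"dx":190,"dy":280,"dz":0,"twist":0.1},{"claw":0,"dx":190,"dy":280,"dz":0,"twist":0.1}]'
cat > look.py <<'E'
from h import *; import sys
K,T=cam("wrist"); im,d=eyes.snapshot("wrist"); cv2.imwrite(f"pics/{sys.argv[1]}.png",im)
print(T[:3,3].round(3))
for q,z in [("knob_a",.178),("well_a",.095),("tub",0)]:
    for o in nets.place_of("wrist",q):
        u,v=o["position"]; u*=640;v*=480
        print(q,round(o["confidence"],2),int(u),int(v), at_z(K,T,u,v,z).round(3), d[int(v),int(u)] if v<480 and u<640 else 0)
E
python3 look.py w1
```

```text
clock: 2.4
tool_pos: [0.5309, -0.0337, 0.3592]
eef_rot: [0.83, 0.558, 0.003, -0.001]
contact_force: [-0.3, 0.2, -0.6]
opening: -0.002
finger_force: 0.0
[0.56  0.035 0.506]
knob_a 0.89 337 45 [0.603 0.089 0.178] 0.2952973
knob_a 0.73 331 263 [ 0.529 -0.087  0.178] 0.34861374
knob_a 0.63 333 164 [0.565 0.001 0.178] 0.3232182
tub 0.73 318 340 [ 0.445 -0.266  0.   ] 0.11583051
```

View pics/w1.png

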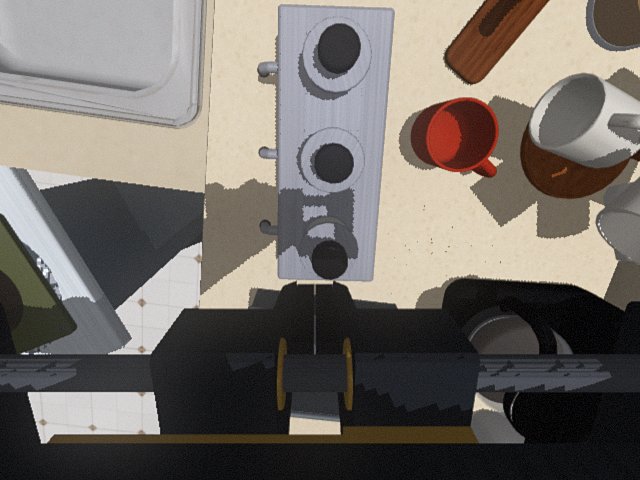

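The wrist view shows the three knobs at (340,48), (334,163) and (330,260), spaced 96 mm, in line with the tool. I press c first.

```bash
python3 -m pendant '[{"claw":0,"dx":-2,"dy":-27,"dz":-20,"twist":0},{"claw":0,"dx":-2,"dy":-54,"dz":-50,"twist":0},{"claw":0,"dx":-2,"dy":-54,"dz":-90,"twist":0},{"claw":0,"dx":-2,"dy":-54,"dz":-130,"twist":0},{"claw":0,"dx":-2,"dy":-54,"dz":-160,"twist":0},{"claw":0,"dx":-2,"dy":-54,"dz":-172,"twist":0},{"claw":0,"dx":-2,"dy":-54,"dz":-174,"twist":0},{"claw":0,"dx":-2,"dy":-54,"dz":-174,"twist":0}]'
python3 -m pendant '[{"claw":0,"dx":0,"dy":0,"dz":-2,"twist":0},{"claw":0,"dx":0,"dy":0,"dz":-4,"twist":0},{"claw":0,"dx":0,"dy":0,"dz":-6,"twist":0},{"claw":0,"dx":0,"dy":0,"dz":-8,"twist":0},{"claw":0,"dx":0,"dy":0,"dz":-10,"twist":0},{"claw":0,"dx":0,"dy":0,"dz":-12,"twist":0},{"claw":0,"dx":0,"dy":0,"dz":-12,"twist":0}]'
```

```text
clock: 3.4
tool_pos: [0.5263, -0.0967, 0.1857]
eef_rot: [0.834, 0.552, 0.001, 0.001]
contact_force: [1.0, 0.4, 1.2]
opening: 0.004
finger_force: 0.0
clock: 4.1
tool_pos: [0.5258, -0.096, 0.1725]
eef_rot: [0.833, 0.553, -0.0, -0.0]
contact_force: [-0.5, 0.1, -0.2]
opening: 0.007
finger_force: 0.0
```

```bash
python3 - <<'E'
from h import *
t=r.get_state()["tool_pos"]; print(t)
o=[]
for n in ["scene","side"]:
    K,T=cam(n); im,_=eyes.snapshot(n); u,v=proj(K,T,t).astype(int); print(n,u,v)
    c=im[v-50:v+50,u-50:u+50]; o.append(cv2.resize(c,(390,390),interpolation=cv2.INTER_CUBIC))
cv2.imwrite("pics/c1.png",np.hstack(o))
E
python3 look.py w2
```

```text
[ 0.52578666 -0.09602772  0.17247875]
scene 313 218
side 332 220
[ 0.556 -0.027  0.319]
knob_a 0.77 303 280 [ 0.528 -0.082  0.178] 0.16008197
knob_a 0.76 307 41 [0.565 0.001 0.178] 0.12608257
well_a 0.74 309 78 [ 0.564 -0.001  0.095] 0.12973547
tub 0.58 308 390 [ 0.446 -0.269  0.   ] 0.07792788
```

View pics/c1.png

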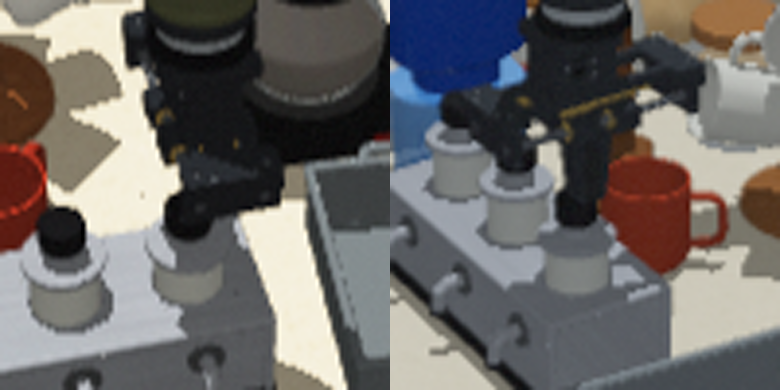

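View pics/w2.png

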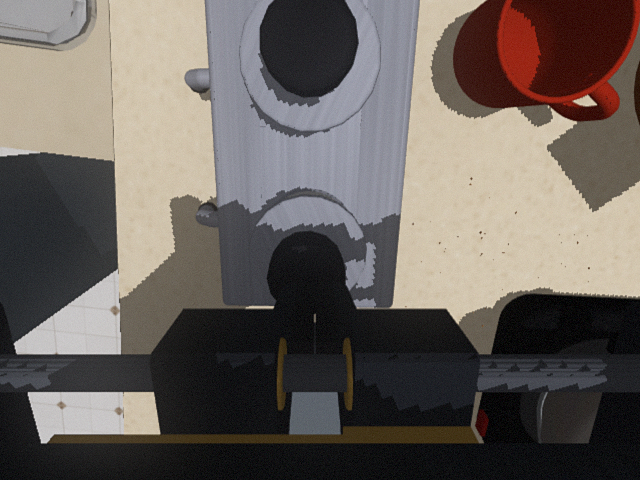

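The c crop shows the finger at the rear (-y) edge of knob c. I'll measure the knob tops from depth.

```bash
python3 - <<'E'
from h import *
K,T=cam("wrist"); im,d=eyes.snapshot("wrist"); print(proj(K,T,r.get_state()["tool_pos"]), r.get_state()["contact_force"])
def P(u,v): 
    return (T@np.append(np.linalg.solve(K,[u,v,1])*d[v,u],1))[:3]
for p in [(310,45),(307,80),(307,240),(307,255),(307,270),(307,285),(307,295),(280,270),(335,270),(320,300),(320,200),(230,100)]: print(p,P(*p).round(4),im[p[1],p[0]])
# knob b outline
h,w=im.shape[:2]; vv,uu=np.mgrid[:h,:w]; X=np.linalg.solve(K,np.stack([uu.ravel(),vv.ravel(),np.ones(h*w)]))*d.ravel()
W=(T[:3,:3]@X+T[:3,3:]).T
for nm,c in [("b",(.565,.001)),("c",(.528,-.085))]:
    m=(np.hypot(W[:,0]-c[0],W[:,1]-c[1])<.03)&(W[:,2]>.155)&(W[:,2]<.19)&(vv.ravel()<305)
    q=W[m]; z=np.median(q[:,2]); q=q[abs(q[:,2]-z)<.003]; print(nm,len(q),z,q.min(0),q.max(0))
E
```

```text
[312.05081336 303.60580748] [-0.36520602  0.38983748  0.49726235]
(310, 45) [ 5.656e-01 -4.000e-04  1.768e-01] [42 34 37]
(307, 80) [ 0.5601 -0.0107  0.1779] [44 38 39]
(307, 240) [ 0.5345 -0.0695  0.1663] [29 28 29]
(307, 255) [ 0.5327 -0.0741  0.172 ] [27 28 26]
(307, 270) [ 0.53   -0.0804  0.1723] [17 15 15]
(307, 285) [ 0.5277 -0.0859  0.1748] [25 17 19]
(307, 295) [ 0.528  -0.0857  0.1854] [22 22 20]
(280, 270) [ 0.5188 -0.0763  0.1709] [20 15 16]
(335, 270) [ 0.5412 -0.0854  0.1719] [24 23 24]
(320, 300) [ 0.5327 -0.088   0.1891] [16 13 13]
(320, 200) [ 0.5449 -0.0609  0.1354] [158 148 148]
(230, 100) [0.517  0.0062 0.0956] [149 139 139]
b 7554 0.17803635233280346 [ 0.54820934 -0.01590902  0.17504011] [0.58341259 0.0177249  0.18057675]
c 2900 0.17213583465366028 [ 0.51008775 -0.09726448  0.1691399 ] [ 0.54463701 -0.06738161  0.17512867]
```

Knob c has already gone down 6 mm and the force read at rest is about 0, so I'll read it while moving. First I recentre over the knob.

```bash
python3 -m pendant '[{"claw":0,"dx":0,"dy":0,"dz":5,"twist":0},{"claw":0,"dx":2,"dy":11,"dz":5,"twist":0},{"claw":0,"dx":2,"dy":11,"dz":5,"twist":0},{"claw":0,"dx":2,"dy":11,"dz":1,"twist":0},{"claw":0,"dx":2,"dy":11,"dz":-1,"twist":0},{"claw":0,"dx":2,"dy":11,"dz":-3,"twist":0}]'
python3 -m pendant '[{"claw":0,"dx":0,"dy":0,"dz":-2,"twist":0}]'
python3 -m pendant '[{"claw":0,"dx":0,"dy":0,"dz":-2,"twist":0}]'
python3 -m pendant '[{"claw":0,"dx":0,"dy":0,"dz":-2,"twist":0}]'
```

```text
clock: 5.05
tool_pos: [0.5278, -0.0851, 0.1694]
eef_rot: [0.833, 0.553, -0.0, -0.0]
contact_force: [0.0, 0.8, 0.5]
opening: 0.005
finger_force: 0.4
clock: 5.15
tool_pos: [0.5278, -0.0851, 0.1675]
eef_rot: [0.833, 0.553, 0.0, -0.0]
contact_force: [0.9, 0.2, 0.7]
opening: 0.0
finger_force: 0.5
clock: 5.25
tool_pos: [0.5278, -0.0851, 0.1655]
eef_rot: [0.833, 0.553, 0.0, -0.0]
contact_force: [-0.6, 0.7, 0.5]
opening: 0.009
finger_force: 0.5
clock: 5.35
tool_pos: [0.5278, -0.0851, 0.1636]
eef_rot: [0.833, 0.553, 0.0, 0.0]
contact_force: [-0.3, -0.0, 1.0]
opening: 0.008
finger_force: 0.5
```

```bash
python3 -m pendant '[{"claw":0,"dx":0,"dy":0,"dz":-1,"twist":0}]' | grep -E "pos|force"
python3 -m pendant '[{"claw":0,"dx":0,"dy":0,"dz":-1,"twist":0}]'| grep -E "pos|force"
python3 -m pendant '[{"claw":0,"dx":0,"dy":0,"dz":0,"twist":0},{"claw":0,"dx":0,"dy":0,"dz":0,"twist":0},{"claw":0,"dx":0,"dy":0,"dz":0,"twist":0}]'| grep -E "pos|force"
python3 -c "
from h import *
K,T=cam('side'); im,d=eyes.snapshot('side')
s=r.get_state();print(s['contact_force'],s['moment'],s['joint_torque'])
K,T=cam('wrist'); im,d=eyes.snapshot('wrist')
for p in [(307,255),(307,270),(307,240),(300,250)]: print((T@np.append(np.linalg.solve(K,[p[0],p[1],1])*d[p[1],p[0]],1))[:3].round(4))"
```

```text
tool_pos: [0.5278, -0.0851, 0.1625]
contact_force: [-0.1, 0.1, 0.2]
finger_force: 0.4
tool_pos: [0.5278, -0.0851, 0.1616]
contact_force: [-1.0, 0.8, 0.6]
finger_force: 0.4
tool_pos: [0.5277, -0.0853, 0.1617]
contact_force: [-0.3, -0.2, 0.4]
finger_force: 0.0
[ 0.4396906   0.12188195 -0.0326113 ] [-0.01911134 -0.07923191  0.01259085] [-6.26073379e-03 -4.75815547e+01 -3.86553660e+00 -1.03529039e+01
 -3.01233062e-02 -4.16741485e-02  4.73198270e-05]
[ 0.5323 -0.0682  0.1458]
[ 0.5319 -0.0698  0.1608]
[ 0.5324 -0.067   0.1254]
[ 0.5268 -0.0706  0.126 ]
```

```bash
cat > st.py <<'E'
from h import *
s=r.get_state(); print(s["clock"],s["tool_pos"][2].round(5),"F",s["contact_force"].round(2),"tq",s["joint_torque"][[1,3,5]].round(3),"qd",s["qd"][[1,3]].round(4),"M",s["moment"].round(3),s["finger_force"])
E
st(){ python3 st.py; }
python3 -m pendant '[{"claw":0,"dx":0,"dy":0,"dz":3,"twist":0},{"claw":0,"dx":0,"dy":0,"dz":3,"twist":0}]' >/dev/null; st
python3 -m pendant '[{"claw":0,"dx":0,"dy":0,"dz":-2,"twist":0}]' >/dev/null; st
python3 -m pendant '[{"claw":0,"dx":0,"dy":0,"dz":-2,"twist":0}]' >/dev/null; st
python3 -m pendant '[{"claw":0,"dx":0,"dy":0,"dz":-1,"twist":0}]' >/dev/null; st
python3 -m pendant '[{"claw":0,"dx":0,"dy":0,"dz":-1,"twist":0}]' >/dev/null; st
python3 -m pendant '[{"claw":0,"dx":0,"dy":0,"dz":0,"twist":0}]' >/dev/null; st
```

```text
6.15 0.16513 F [ 0.38 -0.13  0.82] tq [-4.7424e+01 -1.0403e+01  1.6000e-02] qd [0.0043 0.0031] M [-0.062 -0.064  0.02 ] 0.0
6.25 0.16302 F [-0.74  0.39 -1.25] tq [-4.7869e+01 -1.0447e+01  4.4000e-02] qd [0.0372 0.0208] M [-0.055 -0.104  0.065] 0.0
6.35 0.16069 F [-0.23  0.63  1.24] tq [-4.7489e+01 -1.0183e+01  3.4000e-02] qd [0.0313 0.0158] M [-0.024 -0.092 -0.026] 0.4792637546779588
6.45 0.15954 F [-0.97  0.3   0.68] tq [-4.728e+01 -9.982e+00  2.900e-02] qd [0.015  0.0062] M [-0.036 -0.108  0.047] 0.40768130449578166
6.55 0.15861 F [-0.05  0.68  1.04] tq [-4.7290e+01 -1.0005e+01  6.0000e-03] qd [0.0152 0.0088] M [-0.078 -0.075 -0.052] 0.41020657983608544
6.65 0.15855 F [ 0.79  0.86 -0.66] tq [-4.7606e+01 -1.0176e+01 -4.5000e-02] qd [0.0006 0.001 ] M [-0.102 -0.104  0.01 ] 0.0
```

```bash
st(){ python3 st.py; }
python3 -m pendant '[{"claw":0,"dx":0,"dy":0,"dz":-1,"twist":0}]' >/dev/null; st
python3 -m pendant '[{"claw":0,"dx":0,"dy":0,"dz":-1,"twist":0}]' >/dev/null; st
python3 -m pendant '[{"claw":0,"dx":0,"dy":0,"dz":-1,"twist":0}]' >/dev/null; st
python3 -m pendant '[{"claw":0,"dx":0,"dy":0,"dz":-1,"twist":0}]' >/dev/null; st
python3 -m pendant '[{"claw":0,"dx":0,"dy":0,"dz":-1,"twist":0}]' >/dev/null; st
python3 -m pendant '[{"claw":0,"dx":0,"dy":0,"dz":-1,"twist":0}]' >/dev/null; st
python3 -m pendant '[{"claw":0,"dx":0,"dy":0,"dz":0,"twist":0}]' >/dev/null; st
```

```text
6.75 0.15774 F [-0.26 -0.18  0.52] tq [-47.356 -10.132  -0.048] qd [0.0164 0.0094] M [-0.051 -0.067 -0.014] 0.4137671319767833
6.85 0.1567 F [-0.83  0.14  0.33] tq [-4.7422e+01 -1.0063e+01 -3.4000e-02] qd [0.016  0.0077] M [-0.036 -0.026 -0.027] 0.413178593153134
6.95 0.15568 F [ 0.05 -0.19  0.46] tq [-4.7458e+01 -1.0025e+01 -3.8000e-02] qd [0.0162 0.0081] M [-0.04   0.004  0.056] 0.41263760067522526
7.05 0.15465 F [0.49 0.38 0.57] tq [-4.7494e+01 -9.9900e+00 -4.1000e-02] qd [0.015 0.009] M [-0.036 -0.042  0.06 ] 0.4120067891199142
7.15 0.15365 F [-0.07  0.59  0.83] tq [-4.7527e+01 -9.9560e+00 -4.4000e-02] qd [0.0144 0.0083] M [ 0.019 -0.039 -0.003] 0.41213051648810506
7.25 0.15263 F [-0.04 -0.09  0.79] tq [-4.7561e+01 -9.9230e+00 -4.7000e-02] qd [0.0152 0.0075] M [-0.045 -0.06  -0.027] 0.4117809352464974
7.35 0.15259 F [0.79 0.07 0.82] tq [-4.7769e+01 -9.9180e+00 -3.7000e-02] qd [-0.0013 -0.0025] M [-0.023 -0.065 -0.045] 0.006633906966158065
```

c shows even rubbing past 22 mm, so it is sound. I push it home.

```bash
st(){ python3 st.py; }
python3 -m pendant '[{"claw":0,"dx":0,"dy":0,"dz":-2,"twist":0},{"claw":0,"dx":0,"dy":0,"dz":-4,"twist":0},{"claw":0,"dx":0,"dy":0,"dz":-6,"twist":0},{"claw":0,"dx":0,"dy":0,"dz":-8,"twist":0},{"claw":0,"dx":0,"dy":0,"dz":-10,"twist":0}]' >/dev/null; st
python3 -m pendant '[{"claw":0,"dx":0,"dy":0,"dz":-1,"twist":0}]' >/dev/null; st
python3 -m pendant '[{"claw":0,"dx":0,"dy":0,"dz":-1,"twist":0}]' >/dev/null; st
python3 -m pendant '[{"claw":0,"dx":0,"dy":0,"dz":-1,"twist":0}]' >/dev/null; st
python3 -m pendant '[{"claw":0,"dx":0,"dy":0,"dz":-1,"twist":0}]' >/dev/null; st
```

```text
7.85 0.14254 F [-0.24 -0.08  0.81] tq [-4.7938e+01 -9.5270e+00 -2.6000e-02] qd [0.0305 0.0163] M [-0.028 -0.034 -0.009] 0.4514655831735581
7.95 0.14149 F [-0.31 -0.21  0.43] tq [-4.7857e+01 -9.3920e+00 -2.5000e-02] qd [0.0134 0.006 ] M [-0.047 -0.082 -0.073] 0.40579041524324566
8.05 0.14066 F [-0.87 -0.13  2.46] tq [-47.354  -9.337  -0.094] qd [0.0129 0.0051] M [-0.021  0.016  0.06 ] 1.0618135915137827
8.15 0.13985 F [-1.03  0.37  4.1 ] tq [-46.406  -9.167  -0.185] qd [0.011  0.0041] M [-0.066  0.085  0.002] 1.973050369124394
8.25 0.13903 F [-0.98  0.71  5.32] tq [-45.507  -8.963  -0.249] qd [0.0129 0.0063] M [ 0.039  0.154 -0.017] 2.907336230564397
```

```bash
st(){ python3 st.py; }
python3 -m pendant '[{"claw":0,"dx":0,"dy":0,"dz":20,"twist":0},{"claw":0,"dx":0,"dy":0,"dz":53,"twist":0},{"claw":0,"dx":19,"dy":43,"dz":53,"twist":0},{"claw":0,"dx":38,"dy":86,"dz":53,"twist":0},{"claw":0,"dx":38,"dy":86,"dz":53,"twist":0},{"claw":0,"dx":38,"dy":86,"dz":46,"twist":0},{"claw":0,"dx":38,"dy":86,"dz":42,"twist":0},{"claw":0,"dx":38,"dy":86,"dz":41,"twist":0}]' |grep pos
python3 -m pendant '[{"claw":0,"dx":0,"dy":0,"dz":-2,"twist":0},{"claw":0,"dx":0,"dy":0,"dz":-4,"twist":0},{"claw":0,"dx":0,"dy":0,"dz":-6,"twist":0},{"claw":0,"dx":0,"dy":0,"dz":-8,"twist":0},{"claw":0,"dx":0,"dy":0,"dz":-10,"twist":0}]' >/dev/null; st
python3 -m pendant '[{"claw":0,"dx":0,"dy":0,"dz":-1,"twist":0}]' >/dev/null; st
python3 -m pendant '[{"claw":0,"dx":0,"dy":0,"dz":-1,"twist":0}]' >/dev/null; st
python3 -m pendant '[{"claw":0,"dx":0,"dy":0,"dz":-1,"twist":0}]' >/dev/null; st
python3 -m pendant '[{"claw":0,"dx":0,"dy":0,"dz":-1,"twist":0}]' >/dev/null; st
```

```text
tool_pos: [0.5646, -0.0012, 0.1785]
9.55 0.16971 F [-0.63  0.21  2.01] tq [-48.941 -11.483  -0.216] qd [0.0255 0.016 ] M [-0.163  0.063  0.023] 0.955119801001274
9.65 0.16857 F [-0.65 -0.75  1.59] tq [-48.928 -11.433  -0.243] qd [0.0102 0.0073] M [-0.179  0.017 -0.008] 0.9078758940813714
9.75 0.16768 F [-0.18 -0.76  1.37] tq [-48.915 -11.373  -0.227] qd [0.0146 0.008 ] M [-0.19   0.01  -0.069] 0.9105374484715867
9.85 0.1667 F [-0.24 -0.15  1.51] tq [-48.96  -11.356  -0.231] qd [0.0132 0.0073] M [-0.117  0.014  0.023] 0.9173053033373435
9.95 0.16569 F [-0.49 -1.08  2.13] tq [-48.99  -11.329  -0.239] qd [0.0143 0.0083] M [-0.178  0.045 -0.039] 0.9295955596098793
```

```bash
st(){ python3 st.py; }
python3 -m pendant '[{"claw":0,"dx":0,"dy":0,"dz":-1,"twist":0}]' >/dev/null; st
python3 -m pendant '[{"claw":0,"dx":0,"dy":0,"dz":-1,"twist":0}]' >/dev/null; st
python3 -m pendant '[{"claw":0,"dx":0,"dy":0,"dz":-1,"twist":0}]' >/dev/null; st
python3 -m pendant '[{"claw":0,"dx":0,"dy":0,"dz":-1,"twist":0}]' >/dev/null; st
```

```text
10.05 0.16469 F [-0.07 -1.18  1.62] tq [-49.014 -11.296  -0.246] qd [0.0152 0.0094] M [-0.183  0.039  0.026] 0.9429919867761782
10.15 0.16367 F [0.45 0.51 2.39] tq [-49.027 -11.264  -0.256] qd [0.0143 0.0086] M [-0.201  0.072  0.046] 0.9622102602588711
10.25 0.16268 F [-0.88 -1.43  2.28] tq [-49.031 -11.232  -0.27 ] qd [0.0137 0.0084] M [-0.183  0.101 -0.011] 0.9876710170283332
10.35 0.16165 F [-0.26 -1.58  3.82] tq [-49.029 -11.204  -0.288] qd [0.0119 0.0085] M [-0.22   0.079 -0.033] 1.0192262700002175
```

```bash
st(){ python3 st.py; }
python3 -m pendant '[{"claw":0,"dx":0,"dy":0,"dz":-1,"twist":0}]' >/dev/null; st
python3 -m pendant '[{"claw":0,"dx":0,"dy":0,"dz":-1,"twist":0}]' >/dev/null; st
python3 -m pendant '[{"claw":0,"dx":0,"dy":0,"dz":-1,"twist":0}]' >/dev/null; st
python3 -m pendant '[{"claw":0,"dx":0,"dy":0,"dz":0,"twist":0}]' >/dev/null; st
```

```text
10.45 0.16067 F [-0.55 -0.5   3.46] tq [-49.02  -11.177  -0.309] qd [0.0145 0.0071] M [-0.233  0.06  -0.024] 1.0566273389122216
10.55 0.15964 F [-1.06 -1.24  2.08] tq [-49.007 -11.153  -0.335] qd [0.0117 0.008 ] M [-0.232  0.102  0.051] 1.0996858194266679
10.65 0.15867 F [-1.29 -1.65  2.22] tq [-48.989 -11.132  -0.365] qd [0.0157 0.0091] M [-0.272  0.058 -0.004] 1.14791251366114
10.75 0.15858 F [-0.46 -1.1   0.93] tq [-49.207 -11.138  -0.331] qd [-0.0023 -0.0024] M [-0.22   0.1   -0.027] 0.7808212294548866
```

```bash
python3 look.py w3; python3 - <<'E'
from h import *
t=r.get_state()["tool_pos"]; o=[]
for n in ["scene","side"]:
    K,T=cam(n); im,_=eyes.snapshot(n); u,v=proj(K,T,t).astype(int)
    c=im[v-65:v+65,u-65:u+65]; o.append(cv2.resize(c,(390,390),interpolation=cv2.INTER_CUBIC))
w=cv2.imread("pics/w3.png")
cv2.imwrite("pics/c2.png",np.vstack([np.hstack(o)[:,:780],])); cv2.imwrite("pics/c2.png",np.hstack(o))
E
```

```text
[0.596 0.07  0.305]
knob_a 0.97 309 440 [ 0.542 -0.052  0.178] 0.06961265
knob_a 0.96 316 58 [0.605 0.089 0.178] 0.11444519
knob_a 0.9 310 300 [0.57  0.012 0.178] 0.14384626
tub 0.68 313 91 [0.606 0.095 0.   ] 0.116873145
```

View pics/c2.png

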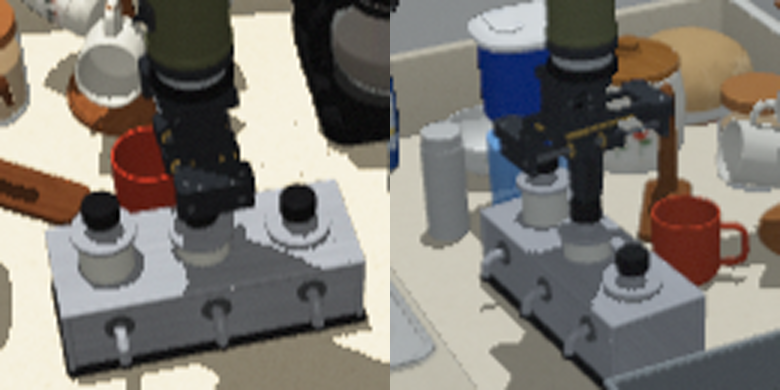

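View pics/w3.png

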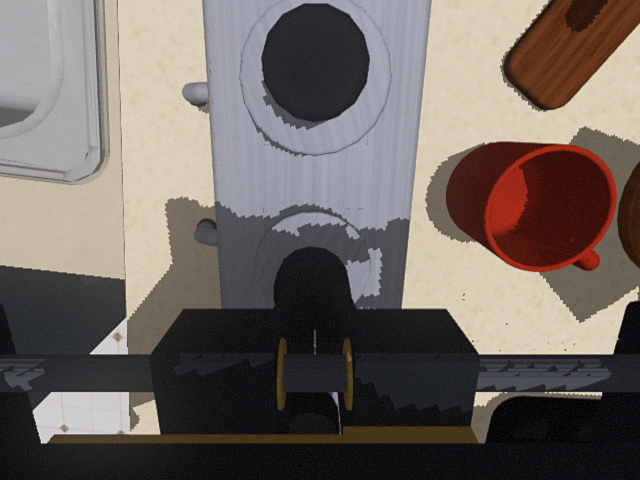

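c is home and nothing else touches the gripper. b's force is low but rising slightly, so I continue gently.

```bash
st(){ python3 st.py; }
python3 -m pendant '[{"claw":0,"dx":0,"dy":0,"dz":-1,"twist":0}]' >/dev/null; st
python3 -m pendant '[{"claw":0,"dx":0,"dy":0,"dz":-1,"twist":0}]' >/dev/null; st
python3 -m pendant '[{"claw":0,"dx":0,"dy":0,"dz":-1,"twist":0}]' >/dev/null; st
python3 -m pendant '[{"claw":0,"dx":0,"dy":0,"dz":-1,"twist":0}]' >/dev/null; st
```

```text
11.15 0.15788 F [0.81 0.06 2.2 ] tq [-49.214 -10.61    0.185] qd [0.0121 0.0048] M [ 0.094 -0.091 -0.052] 0.9086146834945907
11.25 0.15691 F [-0.08 -0.06  2.33] tq [-49.185 -10.668   0.104] qd [0.016  0.0081] M [ 0.088 -0.094  0.043] 0.914838476192017
11.35 0.15583 F [-0.7   0.49  1.32] tq [-49.233 -10.594   0.131] qd [0.014  0.0083] M [ 0.112 -0.081  0.024] 0.9159818300213374
11.45 0.15478 F [0.77 0.85 1.27] tq [-49.265 -10.538   0.144] qd [0.0146 0.0068] M [ 0.115 -0.117  0.008] 0.9154292695893673
```

```bash
st(){ python3 st.py; }
python3 -m pendant '[{"claw":0,"dx":0,"dy":0,"dz":-1,"twist":0}]' >/dev/null; st
python3 -m pendant '[{"claw":0,"dx":0,"dy":0,"dz":-1,"twist":0},{"claw":0,"dx":0,"dy":0,"dz":-2,"twist":0}]' >/dev/null; st
python3 -m pendant '[{"claw":0,"dx":0,"dy":0,"dz":-1,"twist":0},{"claw":0,"dx":0,"dy":0,"dz":-2,"twist":0}]' >/dev/null; st
```

```text
11.55 0.15374 F [-0.27  0.63  2.5 ] tq [-49.292 -10.488   0.152] qd [0.0148 0.0113] M [ 0.057 -0.131 -0.008] 0.9143522082376876
11.75 0.15168 F [0.85 0.86 1.88] tq [-49.341 -10.397   0.161] qd [0.0146 0.0077] M [ 0.036 -0.142 -0.014] 0.912654048515833
11.95 0.14965 F [-0.34 -0.58  1.38] tq [-49.393 -10.316   0.166] qd [0.0141 0.0067] M [ 0.103 -0.099  0.006] 0.9120273745429586
```

b is sound too (even at 28 mm). I press it home, then probe a.

```bash
st(){ python3 st.py; }
python3 -m pendant '[{"claw":0,"dx":0,"dy":0,"dz":-2,"twist":0},{"claw":0,"dx":0,"dy":0,"dz":-4,"twist":0},{"claw":0,"dx":0,"dy":0,"dz":-6,"twist":0},{"claw":0,"dx":0,"dy":0,"dz":-8,"twist":0}]' >/dev/null; st
python3 -m pendant '[{"claw":0,"dx":0,"dy":0,"dz":-1,"twist":0}]' >/dev/null; st
python3 -m pendant '[{"claw":0,"dx":0,"dy":0,"dz":-1,"twist":0}]' >/dev/null; st
python3 -m pendant '[{"claw":0,"dx":0,"dy":0,"dz":-0.5,"twist":0}]' >/dev/null; st
python3 -m pendant '[{"claw":0,"dx":0,"dy":0,"dz":20,"twist":0},{"claw":0,"dx":0,"dy":0,"dz":53,"twist":0},{"claw":0,"dx":19,"dy":44,"dz":53,"twist":0},{"claw":0,"dx":39,"dy":89,"dz":53,"twist":0},{"claw":0,"dx":39,"dy":89,"dz":53,"twist":0},{"claw":0,"dx":39,"dy":89,"dz":46,"twist":0},{"claw":0,"dx":39,"dy":89,"dz":42,"twist":0},{"claw":0,"dx":39,"dy":89,"dz":41,"twist":0}]' |grep pos; st
```

```text
12.35 0.14152 F [0.65 0.23 2.11] tq [-49.67  -10.009   0.198] qd [0.0288 0.0136] M [ 0.089 -0.171  0.003] 0.9516958461063041
12.45 0.14057 F [0.71 0.8  2.44] tq [-48.816  -9.655   0.22 ] qd [0.0103 0.0006] M [ 0.127 -0.175  0.008] 1.6832954429264646
12.55 0.13989 F [0.09 0.85 4.25] tq [-47.988  -9.391   0.238] qd [0.0096 0.0034] M [ 0.184 -0.128 -0.063] 2.3865226134148543
12.65 0.13957 F [-0.04  1.18  5.23] tq [-47.565  -9.314   0.203] qd [0.0032 0.002 ] M [ 0.204 -0.065  0.024] 2.7393638266585185
tool_pos: [0.6037, 0.0873, 0.1788]
13.45 0.17884 F [ 0.09 -0.05 -0.02] tq [-53.115 -13.189  -0.092] qd [ 0.003 -0.005] M [-0.011 -0.029 -0.002] 0.0
```

```bash
st(){ python3 st.py; }
python3 -m pendant '[{"claw":0,"dx":0,"dy":3,"dz":-2,"twist":0},{"claw":0,"dx":0,"dy":3,"dz":-4,"twist":0},{"claw":0,"dx":0,"dy":3,"dz":-6,"twist":0},{"claw":0,"dx":0,"dy":3,"dz":-8,"twist":0},{"claw":0,"dx":0,"dy":3,"dz":-9,"twist":0}]' >/dev/null; st
python3 -m pendant '[{"claw":0,"dx":0,"dy":0,"dz":-1,"twist":0},{"claw":0,"dx":0,"dy":0,"dz":-2,"twist":0}]' >/dev/null; st
python3 -m pendant '[{"claw":0,"dx":0,"dy":0,"dz":-1,"twist":0},{"claw":0,"dx":0,"dy":0,"dz":-2,"twist":0}]' >/dev/null; st
python3 -m pendant '[{"claw":0,"dx":0,"dy":0,"dz":-1,"twist":0},{"claw":0,"dx":0,"dy":0,"dz":-2,"twist":0}]' >/dev/null; st
```

```text
13.95 0.17166 F [-1.24 -3.41  4.45] tq [-50.354 -12.484  -0.793] qd [0.0126 0.0059] M [-0.67   0.146  0.03 ] 2.7062806926551275
14.15 0.16981 F [-1.28 -3.14  5.53] tq [-50.242 -12.467  -0.873] qd [0.0118 0.0089] M [-0.761  0.154  0.031] 2.825619470968377
14.35 0.16783 F [-0.43 -3.56  5.7 ] tq [-50.245 -12.446  -0.926] qd [0.0116 0.0069] M [-0.773  0.204  0.026] 2.8881046155584045
14.55 0.16583 F [-0.83 -3.12  6.11] tq [-50.251 -12.421  -0.974] qd [0.0122 0.0083] M [-0.829  0.211  0.003] 2.937083207652904
```

```bash
st(){ python3 st.py; }
python3 -m pendant '[{"claw":0,"dx":0,"dy":0,"dz":-1,"twist":0},{"claw":0,"dx":0,"dy":0,"dz":-2,"twist":0}]' >/dev/null; st
python3 -m pendant '[{"claw":0,"dx":0,"dy":0,"dz":-1,"twist":0},{"claw":0,"dx":0,"dy":0,"dz":-2,"twist":0}]' >/dev/null; st
python3 -m pendant '[{"claw":0,"dx":0,"dy":0,"dz":-1,"twist":0},{"claw":0,"dx":0,"dy":0,"dz":-2,"twist":0}]' >/dev/null; st
```

```text
14.75 0.16382 F [-1.51 -4.15  6.17] tq [-50.269 -12.397  -1.018] qd [0.0147 0.0087] M [-0.86   0.203  0.005] 2.9751321533694863
14.95 0.16189 F [-1.61 -3.47  8.  ] tq [-49.501 -12.183  -1.139] qd [0.0099 0.0059] M [-0.909  0.231 -0.023] 3.744371261273045
15.15 0.16026 F [-1.25 -4.19  9.94] tq [-48.088 -11.911  -1.362] qd [0.0105 0.0045] M [-1.037  0.335  0.007] 4.985298322280869
```

Plunger a turns stiff with its cap about 22 mm above the deck: 8 to 10 N and climbing about 1 N/mm, so it is the one that binds. I back off, open the gripper and check alignment.

```bash
python3 -m pendant '[{"claw":0,"dx":0,"dy":0,"dz":10,"twist":0},{"claw":0,"dx":0,"dy":0,"dz":30,"twist":0},{"claw":0.85,"dx":0,"dy":0,"dz":40,"twist":0},{"claw":0.85,"dx":0,"dy":0,"dz":40,"twist":0},{"claw":0.85,"dx":0,"dy":0,"dz":40,"twist":0},{"claw":0.85,"dx":0,"dy":0,"dz":40,"twist":0},{"claw":0.85,"dx":0,"dy":0,"dz":40,"twist":0}]' 20
python3 - <<'E'
from h import *
K,T=cam("wrist"); s=r.get_state(); im,d=eyes.snapshot("wrist"); print(s["tool_pos"], proj(K,T,s["tool_pos"]))
h,w=im.shape[:2]; vv,uu=np.mgrid[:h,:w]; X=np.linalg.solve(K,np.stack([uu.ravel(),vv.ravel(),np.ones(h*w)]))*d.ravel()
W=(T[:3,:3]@X+T[:3,3:]).T
m=(np.hypot(W[:,0]-.604,W[:,1]-.09)<.032)&(W[:,2]>.15)&(W[:,2]<.175)&(d.ravel()>0)
q=W[m]; z=np.median(q[:,2]); q=q[abs(q[:,2]-z)<.003]; print(len(q),z,q[:,:2].mean(0),q.min(0),q.max(0))
cv2.imwrite("pics/w4.png",im)
E
```

```text
clock: 15.85
tool_pos: [0.6043, 0.0928, 0.1984]
eef_rot: [0.833, 0.553, -0.001, -0.0]
contact_force: [-0.3, 0.0, 0.5]
opening: 0.437
finger_force: 0.0
[0.60433346 0.09280058 0.1984381 ] [312.04571011 303.64567452]
2889 0.1617951352644421 [0.6048897  0.08941144] [0.58734112 0.07149444 0.15880068] [0.62173951 0.10580941 0.16425208]
```

View pics/w4.png

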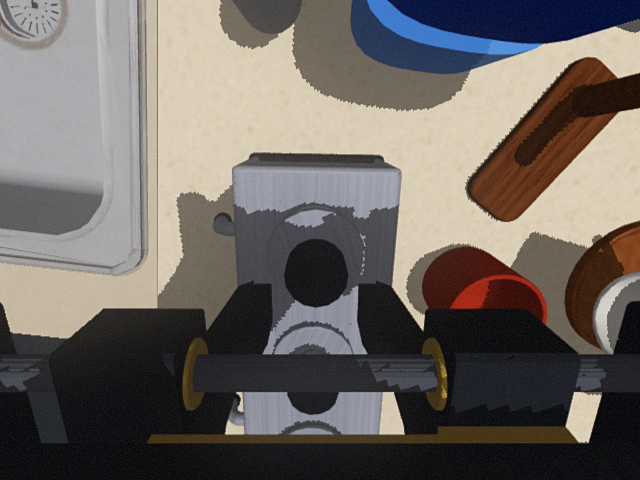

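The knob (316,272) sits between the open fingers and its top is at z = 0.162. I descend around it and grip.

```bash
python3 -m pendant '[{"claw":0.85,"dx":0,"dy":-4,"dz":0,"twist":0},{"claw":0.85,"dx":0,"dy":-4,"dz":-15,"twist":0},{"claw":0.85,"dx":0,"dy":-4,"dz":-30,"twist":0},{"claw":0.85,"dx":0,"dy":-4,"dz":-45,"twist":0},{"claw":0.85,"dx":0,"dy":-4,"dz":-58,"twist":0},{"claw":0.85,"dx":0,"dy":-4,"dz":-64,"twist":0},{"claw":0.85,"dx":0,"dy":-4,"dz":-64,"twist":0}]'
python3 -m pendant '[{"claw":0.3,"dx":0,"dy":0,"dz":0,"twist":0},{"claw":0.3,"dx":0,"dy":0,"dz":0,"twist":0},{"claw":0.2,"dx":0,"dy":0,"dz":0,"twist":0},{"claw":0.2,"dx":0,"dy":0,"dz":0,"twist":0},{"claw":0.2,"dx":0,"dy":0,"dz":0,"twist":0},{"claw":0.2,"dx":0,"dy":0,"dz":0,"twist":0},{"claw":0.2,"dx":0,"dy":0,"dz":0,"twist":0}]' 20; python3 st.py
```

```text
clock: 16.6
tool_pos: [0.6043, 0.0886, 0.1344]
eef_rot: [0.833, 0.553, -0.001, -0.0]
contact_force: [-0.4, 0.6, -0.1]
opening: 0.849
finger_force: 0.0
clock: 17.3
tool_pos: [0.6049, 0.0889, 0.1353]
eef_rot: [0.833, 0.553, 0.0, 0.0]
contact_force: [0.1, 0.8, 1.6]
opening: 0.403
finger_force: 20.0
17.3 0.13532 F [0.06 0.81 1.56] tq [-54.136 -11.723  -0.055] qd [-0.0004  0.0008] M [-0.013 -0.009  0.003] 19.985033157281578
```

```bash
python3 -m pendant '[{"claw":0.2,"dx":0,"dy":0,"dz":1,"twist":0},{"claw":0.2,"dx":0,"dy":0,"dz":3,"twist":0},{"claw":0.2,"dx":0,"dy":0,"dz":6,"twist":0}]'; python3 st.py
python3 -m pendant '[{"claw":0.2,"dx":0,"dy":0,"dz":4,"twist":0},{"claw":0.2,"dx":0,"dy":0,"dz":8,"twist":0},{"claw":0.2,"dx":0,"dy":0,"dz":12,"twist":0},{"claw":0.2,"dx":0,"dy":0,"dz":16,"twist":0}]'>/dev/null; python3 st.py
```

```text
clock: 17.6
tool_pos: [0.6044, 0.0888, 0.141]
eef_rot: [0.833, 0.553, -0.001, -0.0]
contact_force: [-0.3, 0.2, -1.3]
opening: 0.399
finger_force: 20.0
17.6 0.141 F [-0.33  0.2  -1.26] tq [-54.969 -12.317  -0.138] qd [-0.0445 -0.0207] M [-0.064 -0.039 -0.013] 19.99156648758799
18.0 0.15769 F [ 0.32  0.02 -1.61] tq [-54.48  -12.795  -0.135] qd [-0.0516 -0.0282] M [-0.034 -0.054  0.041] 19.99153530690819
```

It slides out freely, carrying only its weight. I lift it well clear, above the other knobs.

```bash
python3 -m pendant '[{"claw":0.2,"dx":0,"dy":0,"dz":8,"twist":0},{"claw":0.2,"dx":0,"dy":0,"dz":18,"twist":0},{"claw":0.2,"dx":0,"dy":0,"dz":30,"twist":0},{"claw":0.2,"dx":0,"dy":0,"dz":45,"twist":0},{"claw":0.2,"dx":0,"dy":0,"dz":60,"twist":0},{"claw":0.2,"dx":0,"dy":0,"dz":78,"twist":0},{"claw":0.2,"dx":0,"dy":0,"dz":96,"twist":0},{"claw":0.2,"dx":0,"dy":0,"dz":106,"twist":0}]'
python3 -m pendant '[{"claw":0.2,"dx":-8,"dy":-20,"dz":4,"twist":0},{"claw":0.2,"dx":-20,"dy":-50,"dz":4,"twist":0},{"claw":0.2,"dx":-34,"dy":-85,"dz":4,"twist":0},{"claw":0.2,"dx":-48,"dy":-120,"dz":4,"twist":0},{"claw":0.2,"dx":-62,"dy":-155,"dz":4,"twist":0},{"claw":0.2,"dx":-76,"dy":-190,"dz":4,"twist":0},{"claw":0.2,"dx":-90,"dy":-225,"dz":4,"twist":0},{"claw":0.2,"dx":-102,"dy":-255,"dz":4,"twist":0}]'
python3 -m pendant '[{"claw":0.2,"dx":-14,"dy":-30,"dz":0,"twist":0},{"claw":0.2,"dx":-28,"dy":-58,"dz":0,"twist":0},{"claw":0.2,"dx":-40,"dy":-82,"dz":0,"twist":0},{"claw":0.2,"dx":-48,"dy":-98,"dz":0,"twist":0},{"claw":0.2,"dx":-52,"dy":-103,"dz":0,"twist":0},{"claw":0.2,"dx":-52,"dy":-103,"dz":0,"twist":0}]'
python3 - <<'E'
from h import *
o=[]; t=r.get_state()["tool_pos"]
for n in ["scene","side"]:
    K,T=cam(n); im,_=eyes.snapshot(n)
    for q in nets.place_of(n,"tub")[:1]: print(n,at_z(K,T,q["position"][0]*640,q["position"][1]*480,0))
    u,v=proj(K,T,t-[0,0,.1]).astype(int); cv2.circle(im,tuple(int(x) for x in proj(K,T,[t[0],t[1],.005])),3,(0,0,255),-1)
    o.append(cv2.resize(im[v-75:v+75,u-75:u+75],(390,390),interpolation=cv2.INTER_CUBIC))
cv2.imwrite("pics/c3.png",np.hstack(o))
E
```

```text
clock: 18.8
tool_pos: [0.6055, 0.0893, 0.2657]
eef_rot: [0.833, 0.553, 0.002, 0.0]
contact_force: [0.3, -0.1, -2.3]
opening: 0.4
finger_force: 20.0
clock: 19.6
tool_pos: [0.5017, -0.1682, 0.2675]
eef_rot: [0.834, 0.552, -0.0, 0.0]
contact_force: [-0.6, 0.2, -0.9]
opening: 0.403
finger_force: 20.0
clock: 20.2
tool_pos: [0.4503, -0.2695, 0.2674]
eef_rot: [0.834, 0.552, -0.0, -0.0]
contact_force: [0.3, -0.1, -2.2]
opening: 0.406
finger_force: 20.0
scene [ 0.45115146 -0.26232627  0.        ]
side [ 0.45228639 -0.26338204  0.        ]
```

View pics/c3.png

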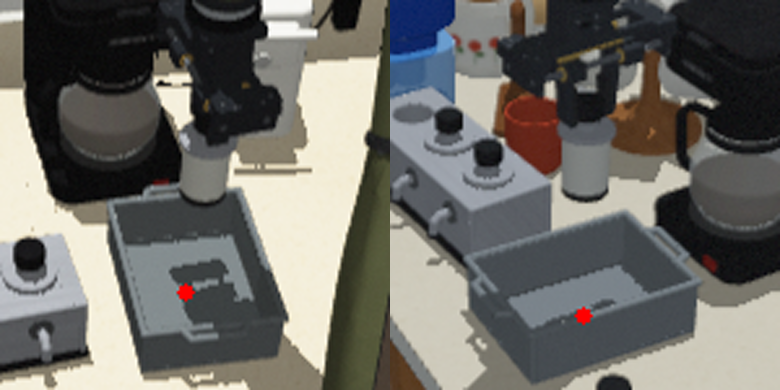

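The plunger hangs over the tub and the red dot (its landing point) is near the middle of the floor. I lower it.

```bash
python3 -m pendant '[{"claw":0.2,"dx":0,"dy":4,"dz":-20,"twist":0},{"claw":0.2,"dx":0,"dy":4,"dz":-50,"twist":0},{"claw":0.2,"dx":0,"dy":4,"dz":-80,"twist":0},{"claw":0.2,"dx":0,"dy":4,"dz":-110,"twist":0},{"claw":0.2,"dx":0,"dy":4,"dz":-135,"twist":0},{"claw":0.2,"dx":0,"dy":4,"dz":-152,"twist":0},{"claw":0.2,"dx":0,"dy":4,"dz":-162,"twist":0},{"claw":0.2,"dx":0,"dy":4,"dz":-166,"twist":0}]'
python3 -m pendant '[{"claw":0.2,"dx":0,"dy":0,"dz":-1,"twist":0},{"claw":0.2,"dx":0,"dy":0,"dz":-2,"twist":0},{"claw":0.2,"dx":0,"dy":0,"dz":-3,"twist":0},{"claw":0.2,"dx":0,"dy":0,"dz":-3,"twist":0}]'>/dev/null; python3 st.py
python3 -m pendant '[{"claw":0.2,"dx":0,"dy":0,"dz":-1,"twist":0},{"claw":0.2,"dx":0,"dy":0,"dz":-1,"twist":0}]'>/dev/null; python3 st.py
```

```text
clock: 21.2
tool_pos: [0.4512, -0.2642, 0.1006]
eef_rot: [0.833, 0.554, 0.0, -0.0]
contact_force: [-0.3, 0.7, -1.5]
opening: 0.4
finger_force: 20.0
21.6 0.09872 F [-0.07 -0.99 -1.67] tq [-4.9655e+01 -7.6130e+00 -4.7000e-02] qd [0.0002 0.0008] M [-0.046 -0.029  0.014] 19.992538676597178
21.8 0.09735 F [ 0.2  -0.24 -2.2 ] tq [-4.9805e+01 -7.5580e+00 -4.3000e-02] qd [ 0.0033 -0.0005] M [-0.052 -0.082 -0.008] 19.99266865197569
```

```bash
python3 -m pendant '[{"claw":0.2,"dx":0,"dy":0,"dz":-1,"twist":0},{"claw":0.2,"dx":0,"dy":0,"dz":-1,"twist":0}]'>/dev/null; python3 st.py
python3 -m pendant '[{"claw":0.2,"dx":0,"dy":0,"dz":-1,"twist":0},{"claw":0.2,"dx":0,"dy":0,"dz":-1,"twist":0}]'>/dev/null; python3 st.py
```

```text
22.0 0.09622 F [-0.11 -0.13 -1.34] tq [-4.9519e+01 -7.3240e+00  8.0000e-03] qd [-0.0005 -0.0021] M [-0.079 -0.126  0.036] 19.989101523533463
22.2 0.09557 F [-1.16  0.06  4.2 ] tq [-46.751  -7.374  -0.352] qd [-0.0009 -0.0012] M [0.039 0.181 0.036] 19.969196165911853
```

It has touched the floor. I release, rise and check.

```bash
python3 -m pendant '[{"claw":0.2,"dx":0,"dy":0,"dz":0.5,"twist":0},{"claw":0.6,"dx":0,"dy":0,"dz":0.5,"twist":0},{"claw":0.85,"dx":0,"dy":0,"dz":0.5,"twist":0},{"claw":0.85,"dx":0,"dy":0,"dz":0.5,"twist":0},{"claw":0.85,"dx":0,"dy":0,"dz":0.5,"twist":0},{"claw":0.85,"dx":0,"dy":0,"dz":0.5,"twist":0},{"claw":0.85,"dx":0,"dy":0,"dz":0.5,"twist":0}]'
python3 -m pendant '[{"claw":0.85,"dx":0,"dy":0,"dz":15,"twist":0},{"claw":0.85,"dx":0,"dy":0,"dz":45,"twist":0},{"claw":0.85,"dx":0,"dy":0,"dz":90,"twist":0},{"claw":0.85,"dx":0,"dy":0,"dz":135,"twist":0},{"claw":0.85,"dx":0,"dy":0,"dz":180,"twist":0},{"claw":0.85,"dx":0,"dy":0,"dz":220,"twist":0},{"claw":0.85,"dx":0,"dy":0,"dz":220,"twist":0}]'
python3 - <<'E'
from h import *
o=[]
for n in ["scene","side"]:
    K,T=cam(n); im,d=eyes.snapshot(n); u,v=proj(K,T,[.5,-.12,.08]).astype(int)
    o.append(cv2.resize(im[v-80:v+80,u-80:u+80],(390,390),interpolation=cv2.INTER_CUBIC))
    vv,uu=np.mgrid[:480,:640]; W=(T[:3,:3]@(np.linalg.solve(K,np.stack([uu.ravel(),vv.ravel(),np.ones(307200)]))*d.ravel())+T[:3,3:]).T
    for c in [(.528,-.086),(.566,.001),(.451,-.264)]:
        q=W[(np.hypot(W[:,0]-c[0],W[:,1]-c[1])<.014)&(W[:,2]<.2)&(W[:,2]>.08)]; print(n,c,len(q),np.percentile(q[:,2],[50,90,98]).round(4) if len(q) else "")
cv2.imwrite("pics/c4.png",np.hstack(o))
E
```

```text
clock: 22.9
tool_pos: [0.4508, -0.2651, 0.0957]
eef_rot: [0.833, 0.553, 0.0, 0.0]
contact_force: [0.4, 0.6, 0.6]
opening: 0.848
finger_force: 0.0
clock: 23.6
tool_pos: [0.4539, -0.2658, 0.321]
eef_rot: [0.833, 0.553, 0.003, 0.005]
contact_force: [0.4, 0.1, 0.7]
opening: 0.851
finger_force: 0.0
scene (0.528, -0.086) 58 [0.1381 0.1404 0.1415]
scene (0.566, 0.001) 60 [0.1387 0.1417 0.1443]
scene (0.451, -0.264) 65 [0.1189 0.1228 0.1238]
side (0.528, -0.086) 61 [0.1361 0.1417 0.1432]
side (0.566, 0.001) 63 [0.1256 0.1413 0.143 ]
side (0.451, -0.264) 68 [0.1199 0.1251 0.1266]
```

View pics/c4.png

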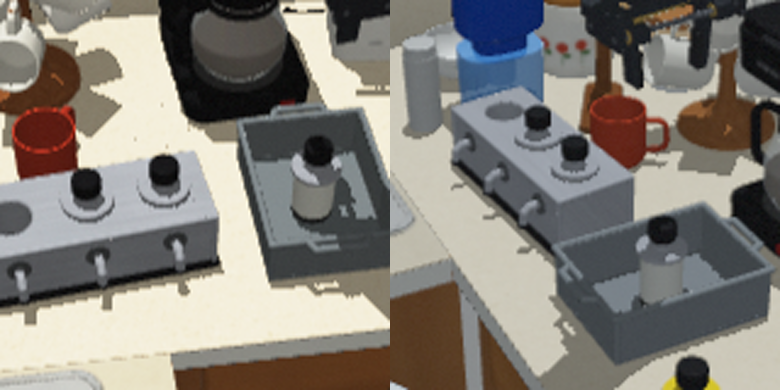

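Plunger a stands in the tub, and b and c look home. I'll confirm their height precisely with the wrist camera.

```bash
python3 -m pendant '[{"claw":0.85,"dx":15,"dy":35,"dz":0,"twist":0},{"claw":0.85,"dx":30,"dy":70,"dz":0,"twist":0},{"claw":0.85,"dx":45,"dy":105,"dz":-20,"twist":0},{"claw":0.85,"dx":60,"dy":140,"dz":-50,"twist":0},{"claw":0.85,"dx":60,"dy":140,"dz":-80,"twist":0},{"claw":0.85,"dx":60,"dy":140,"dz":-80,"twist":0},{"claw":0.85,"dx":60,"dy":140,"dz":-80,"twist":0}]' | grep -E "pos|clock"
python3 - <<'E'
from h import *
K,T=cam("wrist"); im,d=eyes.snapshot("wrist")
vv,uu=np.mgrid[:480,:640]; W=(T[:3,:3]@(np.linalg.solve(K,np.stack([uu.ravel(),vv.ravel(),np.ones(307200)]))*d.ravel())+T[:3,3:]).T
for nm,c in [("b",(.566,.001)),("c",(.528,-.086))]:
    for lo,hi,zl,zh in [(0,.014,.11,.17),(.021,.030,.096,.13),(.036,.045,.08,.11)]:
        rr=np.hypot(W[:,0]-c[0],W[:,1]-c[1]); q=W[(rr<hi)&(rr>=lo)&(W[:,2]>zl)&(W[:,2]<zh),2]; print(nm,lo,len(q),np.median(q).round(4) if len(q) else "")
E
```

```text
clock: 24.4
tool_pos: [0.5097, -0.1257, 0.2347]
b 0 1688 0.1404
b 0.021 2387 0.1045
b 0.036 3272 0.0952
c 0 1396 0.1405
c 0.021 2355 0.1046
c 0.036 3787 0.0953
```

Both caps sit about 2.3 mm above the deck, inside the limit, and the gripper touches nothing. I hand the job in.

```bash
python3 -c "
from plant import r
print(r.finish_job())"
```

```text
the job is handed in; nothing more can be done
None
```

Plungers b and c are home with caps about 2.3 mm above the deck; plunger a turned stiff at about 22 mm, so I pulled it out and stood it in the tub, and the job is handed in (no verdict was shown).

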